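Prove the latching stop button and rearm

TASK

Test the bench's stop station before the tester is used: press its big three-lobed mushroom button straight down until it latches and stays down by itself, then push a lobe round clockwise (seen from above) with a fingertip until the button is released and springs back up. Then rearm by pressing the reset button on the two-button box (the tall cap that stands proud) fully in and letting it go, without pressing the start button in the collar beside it. Only push: nothing is lifted, the two boxes stay about where they stand and the small things lying around are left alone.

Things in the scene. Friction and masses are not known exactly. Their poses are not given: they have to be found in the camera images.
- stop_station: loose grey die-cast case, 110 x 110 mm and 62 mm high, 1.3 kg, on rubber feet, a large black three-lobed mushroom button on its lid. Origin: centre of the underside, z up; x points to the side with the folded rod aerial. Button latched: the lobes' undersides are about 20 mm above the lid, so a fingertip between two lobes may go down to 10 mm above the lid. Slides if pushed sideways hard.
- stop_crown (a point): middle of the crown of the mushroom button, its highest point: 112.5 mm above the bench with the button up, about 8.5 mm lower when latched. It rides and turns with the button: its x axis points along one lobe. The dome is 56 mm across and 22.5 mm from crown to underside.
- stop_lobe (a point): point inside one lobe, 38.5 mm from the button's axis and 14 mm below the crown; moves with the button. Three level round lobes, 120 degrees apart, 15.6 mm wide and thick (wider at the root), rounded ends 46.3 mm from the axis. At no turn this lobe points to the station's +x.
- stop_stem (a joint): how far the mushroom button is in (m): 0 up, latched at about 0.0085, bottom stop 0.0115. Press to the bottom stop to be sure of the latch: it takes about 9 N. Not latched, a spring returns it.
- stop_head (a joint): how far the mushroom button is turned clockwise seen from above (rad): 0 at rest, stop at 1.0. A light spring (2 N at the lobe's end) turns it back to 0 when let go. With the button latched down, turning it beyond about 0.5 rad frees the latch and the button springs up at once.
- button_station: loose grey die-cast case, 80 mm (x) by 145 mm (y) and 55 mm high, 1.1 kg, on four rubber feet, with two buttons in its lid. Origin: centre of the underside, z up; x points to the side with the folded rod aerial. The reset button lies at y = +35 mm, the start button at y = -35 mm.
- reset_top (a point): middle of the top of the reset button: a 27 mm round cap standing 12.5 mm proud of its flat steel bezel, its top 72 mm above the bench.
- reset_button (a joint): how far the reset button is in (m): 0 out, 0.006 fully in. Spring return, 2 N at first and 5 N fully in.
- start_top (a point): middle of the top of the start button: a 27 mm round cap sunk 3 mm inside a steel collar 36 mm across that reaches 70 mm above the bench.
- start_button (a joint): how far the start button is in (m): 0 out, 0.006 fully in. Not to be pressed.
- v_block: steel V-block, 42 x 50 x 34 mm, bystander between the boxes, origin at its underside.
- loupe: black eyepiece loupe, 38 mm across and 38 mm high, bystander between the boxes, origin at its underside.
- gauge_block: upright steel gauge block, 9 x 35 x 30 mm, bystander on the left.
- hex_key: bent black hexagon key lying flat, 34 x 94 x 8 mm, bystander in front on the right.
- plug_gauge: steel plug gauge lying flat, 22 x 74 x 19 mm, bystander on the left.
- usb_stick: blue memory stick lying flat, 17 x 46 x 8 mm, bystander between the boxes, origin at its underside.
- square: small engineer's square lying flat, 83 x 60 x 12 mm, bystander on the left.
There are look-alikes about, which are no part of the job. Leave any green or yellow look-alike of the stop_station alone.

How it is judged:
By the outcome, as a careful person would: the job done as asked, in the order asked, and still so for the second after the job is handed in, with the robot touching nothing.
It also fails if it takes over 51 s, if anything falls off the work surface, if the arm or the gripper's body presses on something with over 40 N, if the wrist force passes 120 N, or if a joint passes its speed limit or range.

ROBOT

A 7-joint arm with a two-finger parallel gripper is mounted at the origin on the work surface; the furniture and walls round the work are solid. World frame = base frame: x ahead of the robot, y to its left, z up, the work surface at z = 0. Lengths are in m, angles in rad, forces in N, time in s.
With the tool pointing down it reaches from about 0.425 to 0.875 m from the base axis. Payload 4.7 kg.
Tool frame: the origin (TCP) lies between the finger pads; the fingertips stand 22 mm ahead of it and the grasp point (between the pads) lies 3 mm ahead of it; z points along the fingers, y is the line along which they close (so a half turn about z gives the same grasp; the last joint's range is limited). The gripper opens to 87 mm and grips with 3 to 60 N. Pads are 19 mm wide; open, the fingers measure 117 mm over their backs; the gripper's body (75 mm by 190 mm) begins 51 mm behind the grasp point.
Start: joints at [-1.12, 0.321, -0.07, 1.45, 0.023, 1.371, -0.057], TCP at [0.275, 0.589, 0.245] pointing down, gripper open.
Joint ranges: [-2.86, 2.86], [-0.3, 2.09], [-1.38, 1.24], [0.06, 2.45], [-1.56, 4.7], [0.09, 2.05], [-2.69, 2.69]. Speed limits (rad/s): [2.57, 2.57, 3.14, 3.14, 3.14, 3.14, 3.14].

INTERFACE

Orientations are given as a rotation vector (axis times angle).
In Python, from bench import ctrl gives the robot as it stands. The module is installed in compiled form; this text tells all that it offers.
- The arm moves only by the tool send_rows, never from a script. Its argument "motion" is a list of rows, each an object with "claw": the opening, from -1 (shut) to 1 (fully open); "slide": the shift along the tool's x, y, z in mm, a list of three; "delta_rot": the turn, a rotation vector about the tool's x, y, z in rad, a list of three. In form: [{"claw": claw, "slide": [x, y, z], "delta_rot": [ax, ay, az]}, ...]. A call has 1 to 5 rows; each row is the pose to reach, as a shift and turn from the pose commanded when the call began, along the tool's axes at that moment; what a row does not reach only later rows make up. A row lasts 1/10 s, in which the tool goes at most 50 mm and 8.59 degrees, less where a joint would pass 70% of its speed; a pose out of reach is approached as far as the arm can. A call with a gripper value outside its range is refused whole. The fingers move at their own pace and stop on an object; "grip_force" is the grip in N (left out, the last holds). Time passes only in rows, so rows that repeat a pose let the fingers close. It gives the time, the measured TCP pose, the force, the opening and the grip force at its end, in the units of the state.
- ctrl.get_state(): the state, without advancing time (a new reading comes with each control period).
- ctrl.get_image(name): name is "scene" or "top" or "wrist"; returns a dict with "color" (400x640x3 uint8, blue, green, red), "fx", "fy", "cx", "cy" (pixels), "k1" (the pictures are not rectified: a ray, as slopes to the right and down, at radius r is drawn at 1 + k1 r^2 times it, then the intrinsics apply), "pose" (4x4, takes a point from camera to world coordinates). Camera axes: x right, y down, z forward; pixel columns grow to the right and rows downward; lengths in m; the calibration is good to about 2 mm. A picture is of the moment at which its call begins. There is no depth.
- ctrl.close_job(): hands the job in; it is judged then, once.
The state is a dict: "time": time; "joint_positions": joint angles; "qd": joint speeds; "joint_torque": joint torques, N m; "position": TCP position; "tool_rot": TCP orientation; "ft_force": force on the tool from outside, world axes, zero at the start; "torque": the same for the moment, N m; "grip_width": opening from 0.0 (shut) to 1.0 (fully open); "grip_force": force on a finger pad.
Only numpy, scipy, OpenCV 4.12 (cv2) and the standard library are available. Lean on these libraries where they do the work, as an engineer would, in place of code of your own. Each camera call takes 0.05 s, during which the arm holds its last target. There are 200 camera calls.

## Working session

There is one attempt and no reset: what is moved stays moved. The work goes in short steps, Python scripts to look and compute and a tool call to move; the robot and the scene stay as the last step left them, time stands still between calls to the robot, and variables do not carry over. Pictures are saved under pics/ and viewed, at most 10 in all, crops included, and the job is handed in when it is done.

Besides the shell and the picture viewer there is one more tool, called as name([rows], argument=value, ...), one row to a line, values as JSON. send_rows: Moves the arm, as the interface text tells. Its arguments: {"type":"object","properties":{"motion":{"type":"array","items":{"type":"object","properties":{"claw":{"type":"number"},"slide":{"type":"array","items":{"type":"number"}},"delta_rot":{"type":"array","items":{"type":"number"}}}}},"grip_force":{"type":"number"}},"required":["motion"]}

```bash
mkdir -p pics; cat > h.py <<'E'
import numpy as np, cv2, pickle
from scipy.spatial.transform import Rotation as R
def snap(name,key):
    from bench import ctrl
    im=ctrl.get_image(name); pickle.dump(im,open(f'pics/{key}.pkl','wb')); cv2.imwrite(f'pics/{key}.png',im['color']); return im
def load(key): return pickle.load(open(f'pics/{key}.pkl','rb'))
def ray(im,u,v):
    x,y=(u-im['cx'])/im['fx'],(v-im['cy'])/im['fy']; rd=np.hypot(x,y); r=rd
    for _ in range(30): r=rd/(1+im['k1']*r*r)
    s=r/rd if rd>0 else 1
    T=np.array(im['pose']); return T[:3,3],T[:3,:3]@np.array([x*s,y*s,1])
def onz(im,u,v,z):
    o,d=ray(im,u,v); return o+d*(z-o[2])/d[2]
def tri(a,b):
    (o1,d1),(o2,d2)=a,b
    A=np.stack([d1,-d2],1); t=np.linalg.lstsq(A,o2-o1,rcond=None)[0]
    p,q=o1+d1*t[0],o2+d2*t[1]; return (p+q)/2,np.linalg.norm(p-q)
def proj(im,p):
    T=np.array(im['pose']); c=T[:3,:3].T@(np.array(p)-T[:3,3]); s=c[:2]/c[2]; s=s*(1+im['k1']*(s@s))
    return s[0]*im['fx']+im['cx'],s[1]*im['fy']+im['cy']
E
python3 - <<'E'
from h import *
from bench import ctrl
for n in("scene","top","wrist"):
    im=snap(n,n+'0'); print(n,im['fx'],im['k1'],np.round(im['pose'],3).tolist())
print(ctrl.get_state())
E
```

```text
scene 387.6563860778932 -0.02970025477128951 [[0.763, -0.358, 0.538, -0.179], [-0.646, -0.408, 0.645, -0.759], [-0.011, -0.84, -0.542, 0.644], [0.0, 0.0, 0.0, 1.0]]
top 492.68919447482585 0.004831110325333163 [[-0.025, -0.986, 0.167, 0.147], [-1.0, 0.027, 0.011, -0.124], [-0.015, -0.167, -0.986, 1.52], [0.0, 0.0, 0.0, 1.0]]
wrist 331.32865459513687 -0.03978616836643423 [[0.423, 0.876, 0.231, 0.212], [0.906, -0.409, -0.109, 0.618], [-0.001, 0.256, -0.967, 0.384], [0.0, 0.0, 0.0, 1.0]]
{'time': 0.15, 'joint_positions': array([-1.11987395,  0.32164751, -0.07008368,  1.45139865,  0.02257786,
        1.37081265, -0.0568948 ]), 'qd': array([-6.23042793e-04, -2.51403478e-03,  7.28794487e-04, -3.30754808e-03,
        6.66048305e-04,  2.19599218e-03,  5.79254931e-05]), 'joint_torque': array([-5.51264238e-04, -4.91797328e+01, -4.04959135e-01, -3.12878430e+01,
       -6.39065634e-02,  4.05844243e-02,  1.12157463e-04]), 'position': array([0.27485854, 0.58859283, 0.24371417]), 'tool_rot': array([-6.80623863e-01, -3.06671538e+00,  2.28924068e-03]), 'ft_force': array([ 0.54833845,  0.30422039, -0.17134489]), 'torque': array([ 0.01141333,  0.01718361, -0.04670946]), 'grip_force': 0.0, 'grip_width': 0.9996199080881136}
```

View pics/scene0.png

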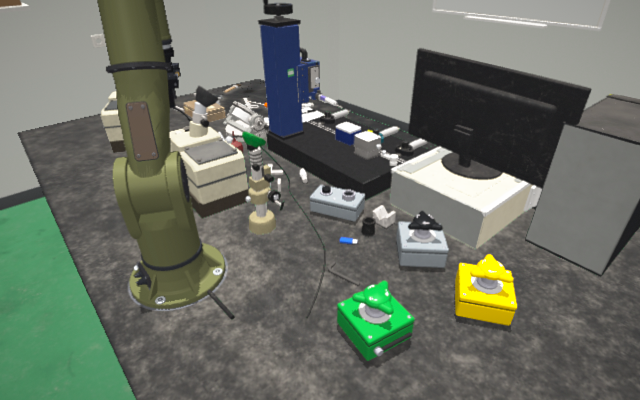

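View pics/top0.png

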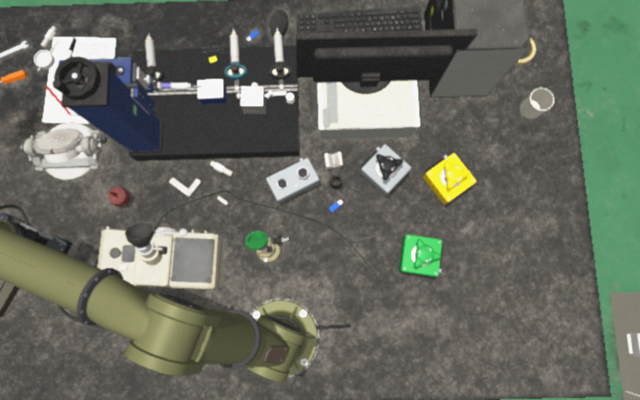

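The scene view shows the grey stop station at about (422,243) and the button box at (338,202). In the top view they are at (386,169) and (292,180). The green and yellow ones are look-alikes. Next I'll enlarge the areas that matter.

```bash
python3 - <<'E'
from h import *
t=load('top0')['color'][140:215,255:415]; s=load('scene0')['color'][175:275,295:455]
a=cv2.resize(t,None,fx=4.4,fy=4,interpolation=cv2.INTER_CUBIC) 
a=cv2.resize(t,(640,300),interpolation=cv2.INTER_CUBIC); b=cv2.resize(s,(480,300),interpolation=cv2.INTER_CUBIC)
c=np.zeros((600,640,3),np.uint8); c[:300]=a; c[300:,:480]=b; cv2.imwrite('pics/c1.png',c)
for n,(u,v),z in (('stop',(386,169),.09),('btn',(292,180),.055)): print(n,onz(load('top0'),u,v,z))
E
```

```text
stop [ 0.48666606 -0.32965005  0.09      ]
btn [ 0.46890658 -0.04778736  0.055     ]
```

View pics/c1.png

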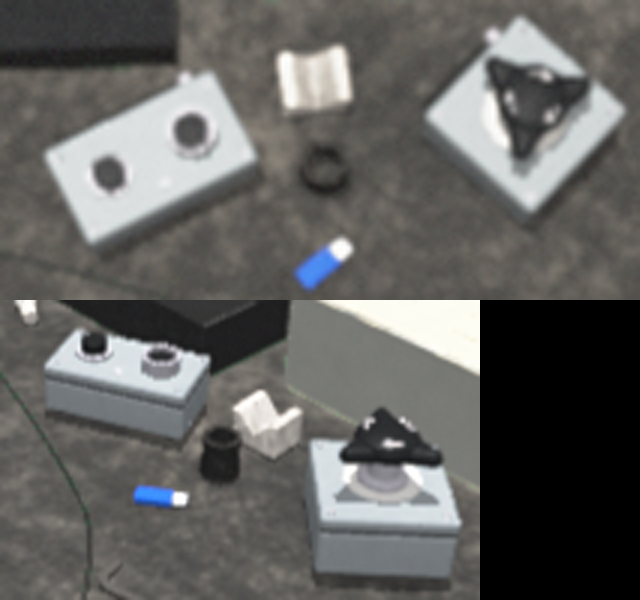

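The crop shows the lobe ends in the top view at crop (495,68), (582,88) and (522,155). The proud reset cap is the left one at (108,175), and start in its collar is at (192,132). I'll triangulate roughly and check the obstacles on the way.

```bash
python3 - <<'E'
from h import *
t,s=load('top0'),load('scene0')
T=lambda a,b:tuple(np.round(x,3) for x in tri(ray(t,*a),ray(s,*b)))
c=lambda u,v:(255+u/4,140+v/4); d=lambda u,v:(295+u/3,175+(v-300)/3)
print('crown~',T(c(537,98),d(382,412)))
print('reset',T(c(108,172),d(94,341)))
print('start',T(c(192,132),d(160,357)))
print('green lens',T((257,240),(253,140)))
print('lamp under',T((268,252),(262,222)))
print('column top',T((78,80),(280,12)))
print('column fr',T((150,60),(298,20)), onz(t,158,150,0.0))
print('monitor top L',T((300,43),(415,53)),T((470,40),(583,88)), 'cab', T((430,95),(560,118)))
print('base',onz(t,120,197,0),onz(t,298,155,.04))
for u,v in((495,68),(582,88),(522,155)): print(onz(t,*c(u,v),.0985))
E
```

```text
crown~ (array([ 0.489, -0.333,  0.13 ]), np.float64(0.003))
reset (array([ 0.458, -0.018,  0.067]), np.float64(0.001))
start (array([ 0.487, -0.082,  0.066]), np.float64(0.0))
green lens (array([0.268, 0.035, 0.259]), np.float64(0.004))
lamp under (array([0.258, 0.03 , 0.015]), np.float64(0.006))
column top (array([0.617, 0.4  , 0.491]), np.float64(0.008))
column fr (array([0.63 , 0.261, 0.486]), np.float64(0.066)) [0.5913621  0.38242318 0.        ]
monitor top L (array([ 0.72 , -0.089,  0.422]), np.float64(0.007)) (array([ 0.723, -0.504,  0.415]), np.float64(0.01)) cab (array([ 0.638, -0.46 ,  0.35 ]), np.float64(0.104))
base [0.4415946  0.49849416 0.        ] [ 0.55088175 -0.0670605   0.04      ]
[ 0.52176827 -0.30880218  0.0985    ]
[ 0.50464727 -0.37227847  0.0985    ]
[ 0.45526239 -0.32548677  0.0985    ]
```

Rough crown is (0.494,-0.335) with lobes near 44°, -74° and 165°. I'll swing over in an arc at z≈0.33, keeping the tool's y axis radial, and look with the wrist camera at both boxes.

```bash
cat >> h.py <<'E'
def rel(p0,r0,p,yaw):
    """slide (mm) and delta_rot from pose (p0, rotvec r0) to p, tool down with its x axis at yaw deg"""
    R0=R.from_rotvec(r0); Rt=R.from_euler('z',yaw,degrees=True)*R.from_euler('x',180,degrees=True)
    return np.round(R0.inv().apply(np.array(p)-p0)*1000,1), np.round((R0.inv()*Rt).as_rotvec(),3), Rt.as_rotvec()
def chain(pts,cur=None):
    if cur is None:
        from bench import ctrl
        s=ctrl.get_state(); cur=(s['position'],s['tool_rot'])
    for p,yaw in pts:
        a,b,rv=rel(*cur,p,yaw); print('slide',a.tolist(),'rot',b.tolist()); cur=(np.array(p),rv)
E
python3 - <<'E'
from h import *
P=[]
for a,r,z in((45,.53,.33),(22,.5,.33),(0,.46,.33),(-17,.52,.33),(-34,.59,.33)):
    P.append(((r*np.cos(np.radians(a)),r*np.sin(np.radians(a)),z),a+90))
chain(P)
E
```

```text
slide [-181.0, -151.6, -86.0] rot [-0.001, 0.0, 0.349]
slide [-195.4, -69.7, 0.0] rot [0.0, 0.0, 0.401]
slide [-172.3, -73.5, -0.0] rot [0.0, -0.0, 0.384]
slide [-152.0, 37.3, 0.0] rot [0.0, -0.0, 0.297]
slide [-172.5, 44.2, -0.0] rot [-0.0, -0.0, 0.297]
```

send_rows([
  {"claw":-1,"slide":[-36,-30,-17],"delta_rot":[0,0,0.07]},
  {"claw":-1,"slide":[-72,-60,-34],"delta_rot":[0,0,0.14]},
  {"claw":-1,"slide":[-108,-90,-51],"delta_rot":[0,0,0.21]},
  {"claw":-1,"slide":[-145,-121,-69],"delta_rot":[0,0,0.28]},
  {"claw":-1,"slide":[-181,-152,-86],"delta_rot":[0,0,0.35]},
], grip_force=20)

```text
time: 0.65
position: [0.3744, 0.3744, 0.3304]
tool_rot: [-1.208, -2.9, -0.0]
ft_force: [0.2, 0.2, -0.7]
grip_width: 0.631
grip_force: 0.0
```

send_rows([
  {"claw":-1,"slide":[-39,-14,0],"delta_rot":[0,0,0.08]},
  {"claw":-1,"slide":[-78,-28,0],"delta_rot":[0,0,0.16]},
  {"claw":-1,"slide":[-117,-42,0],"delta_rot":[0,0,0.24]},
  {"claw":-1,"slide":[-156,-56,0],"delta_rot":[0,0,0.32]},
  {"claw":-1,"slide":[-195,-70,0],"delta_rot":[0,0,0.4]},
])

```text
time: 1.15
position: [0.4624, 0.1871, 0.3298]
tool_rot: [-1.761, -2.602, -0.0]
ft_force: [1.0, 0.4, 0.2]
grip_width: 0.169
grip_force: 0.0
```

send_rows([
  {"claw":-1,"slide":[-43,-18,0],"delta_rot":[0,0,0.09]},
  {"claw":-1,"slide":[-86,-37,0],"delta_rot":[0,0,0.19]},
  {"claw":-1,"slide":[-129,-55,0],"delta_rot":[0,0,0.29]},
  {"claw":-1,"slide":[-172,-74,0],"delta_rot":[0,0,0.38]},
  {"claw":-1,"slide":[-172,-74,0],"delta_rot":[0,0,0.38]},
])

```text
time: 1.65
position: [0.4575, -0.006, 0.3304]
tool_rot: [2.231, 2.21, -0.0]
ft_force: [-0.8, 0.1, -0.5]
grip_width: 0.004
grip_force: 0.0
```

```bash
python3 - <<'E'
from h import *
from bench import ctrl
s=ctrl.get_state();print(s['time'],s['position'],s['tool_rot'],s['ft_force'])
im=snap('wrist','w1'); print(np.round(im['pose'],3).tolist())
for p in((.458,-.018,.072),(.487,-.082,.067)): print(proj(im,p))
E
```

```text
1.65 [ 0.45751652 -0.00599569  0.33035044] [ 2.23072296e+00  2.21001123e+00 -7.48866686e-05] [-0.83140389  0.08697731 -0.51011337]
[[1.0, -0.009, -0.002, 0.458], [-0.01, -0.966, -0.257, 0.064], [0.0, 0.257, -0.966, 0.471], [0.0, 0.0, 0.0, 1.0]]
(np.float64(323.4497204441063), np.float64(184.40048246490997))
(np.float64(346.3450622521221), np.float64(232.00875457262268))
```

View pics/w1.png

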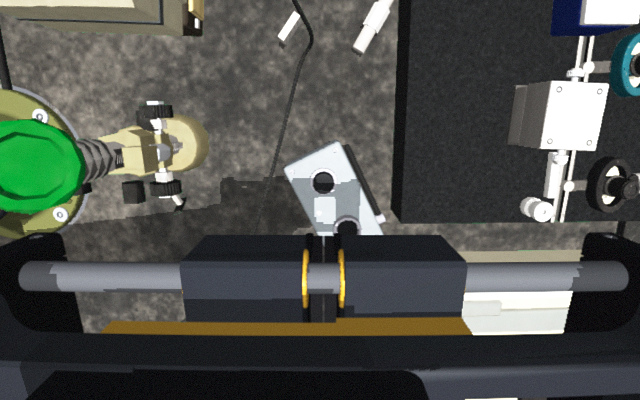

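The reset cap is at about (324,182) and start at (346,228). The gripper hides everything below row 235. I'll go on past, taking a second view of the reset cap and then two of the stop station from its far side.

```bash
python3 - <<'E'
from h import *
chain([((.49,-.13,.33),73),((.46,-.30,.33),59),((.43,-.41,.33),48),((.46,-.38,.29),48)])
E
```

```text
slide [-128.0, 32.7, 0.1] rot [0.001, -0.001, 0.294]
slide [-171.3, 21.0, -0.0] rot [-0.0, -0.0, 0.244]
slide [-109.7, 30.9, 0.0] rot [0.0, -0.0, 0.192]
slide [42.4, 2.2, 40.0] rot [-0.0, -0.0, -0.0]
```

send_rows([
  {"claw":-1,"slide":[-43,11,0],"delta_rot":[0,0,0.1]},
  {"claw":-1,"slide":[-86,22,0],"delta_rot":[0,0,0.2]},
  {"claw":-1,"slide":[-128,33,0],"delta_rot":[0,0,0.29]},
  {"claw":-1,"slide":[-128,33,0],"delta_rot":[0,0,0.29]},
  {"claw":-1,"slide":[-128,33,0],"delta_rot":[0,0,0.29]},
])

```text
time: 2.2
position: [0.4916, -0.1255, 0.3294]
tool_rot: [-2.514, -1.882, 0.001]
ft_force: [-0.8, 0.7, 0.5]
grip_width: 0.009
grip_force: 0.0
```

```bash
python3 - <<'E'
from h import *
im=snap('wrist','w2')
E
```

send_rows([
  {"claw":-1,"slide":[-43,5,0],"delta_rot":[0,0,0.06]},
  {"claw":-1,"slide":[-86,10,0],"delta_rot":[0,0,0.12]},
  {"claw":-1,"slide":[-128,15,0],"delta_rot":[0,0,0.18]},
  {"claw":-1,"slide":[-171,21,0],"delta_rot":[0,0,0.24]},
  {"claw":-1,"slide":[-171,21,0],"delta_rot":[0,0,0.24]},
])

```text
time: 2.75
position: [0.4613, -0.3005, 0.33]
tool_rot: [2.726, 1.557, -0.003]
ft_force: [-0.7, -0.1, 1.0]
grip_width: 0.006
grip_force: 0.0
```

send_rows([
  {"claw":-1,"slide":[-37,10,0],"delta_rot":[0,0,0.06]},
  {"claw":-1,"slide":[-73,20,0],"delta_rot":[0,0,0.12]},
  {"claw":-1,"slide":[-110,31,0],"delta_rot":[0,0,0.19]},
  {"claw":-1,"slide":[-110,31,0],"delta_rot":[0,0,0.19]},
  {"claw":-1,"slide":[-110,31,0],"delta_rot":[0,0,0.19]},
])

```text
time: 3.25
position: [0.4359, -0.4053, 0.3292]
tool_rot: [-2.856, -1.305, -0.0]
ft_force: [0.5, 1.0, 0.8]
grip_width: 0.008
grip_force: 0.0
```

```bash
python3 - <<'E'
from h import *
im=snap('wrist','w3'); print(proj(im,(.494,-.335,.1125)))
w2=load('w2'); print(proj(w2,(.458,-.018,.072)),proj(w2,(.487,-.082,.067)))
a=w2['color'][0:240,160:480]; b=im['color'][0:240,160:480]
cv2.imwrite('pics/c2.png',cv2.resize(np.vstack([a,b]),None,fx=1.25,fy=1.25,interpolation=cv2.INTER_CUBIC))
E
```

```text
(np.float64(321.43379098069886), np.float64(94.82333066014169))
(np.float64(269.0390174017753), np.float64(94.7108346129924)) (np.float64(309.52707724708233), np.float64(141.11920305891684))
```

View pics/c2.png

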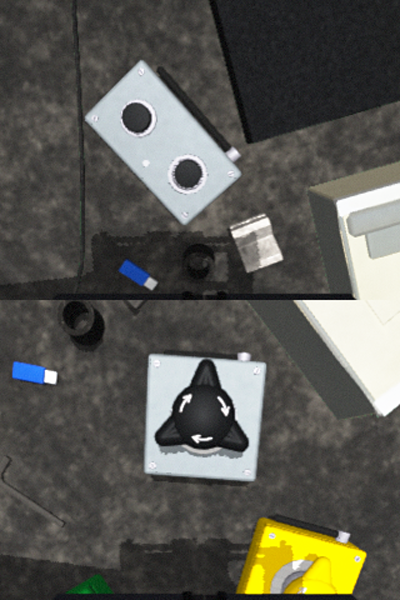

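The upper crop (w2) shows the reset cap at image pixel (269,94) and start at (309,139). The lower crop (w3) shows the black button centred near (323,84) with a lobe pointing up the image. Now a second view of the stop.

send_rows([
  {"claw":-1,"slide":[20,20,25],"delta_rot":[0,0,0]},
  {"claw":-1,"slide":[35,45,50],"delta_rot":[0,0,0]},
  {"claw":-1,"slide":[35,45,50],"delta_rot":[0,0,0]},
  {"claw":-1,"slide":[35,45,50],"delta_rot":[0,0,0]},
])

```text
time: 3.7
position: [0.4934, -0.4071, 0.2787]
tool_rot: [-2.853, -1.308, 0.002]
ft_force: [-0.4, 0.0, -0.3]
grip_width: 0.007
grip_force: 0.0
```

```bash
cat > m.py <<'E'
from h import *
def blob(im,p,rad,thr=60):
    u,v=proj(im,p); h=im['color'].max(2); m=np.zeros_like(h); cv2.circle(m,(int(u),int(v)),rad,255,-1)
    b=((h<thr)&(m>0)).astype(np.uint8); b=cv2.morphologyEx(b,cv2.MORPH_CLOSE,np.ones((5,5)))
    cs,_=cv2.findContours(b,cv2.RETR_EXTERNAL,cv2.CHAIN_APPROX_NONE); c=max(cs,key=cv2.contourArea)
    return c[:,0].astype(float)
def show(im,c,path):
    x=im['color'].copy(); cv2.polylines(x,[c.astype(int)],True,(0,0,255),1); return x
E
python3 - <<'E'
from m import *
im4=snap('wrist','w4'); im3=load('w3'); w1,w2=load('w1'),load('w2')
cr=(.494,-.335,.1); out=[]
cen=[]
for im,rad in((im3,50),(im4,62)):
    c=blob(im,cr,rad); out.append(show(im,c,'')); M=cv2.moments(c.astype(np.float32)); g=(M['m10']/M['m00'],M['m01']/M['m00'])
    (tu,tv),_t=cv2.minEnclosingTriangle(c.astype(np.float32).reshape(-1,1,2))[1].reshape(3,2).mean(0),0
    (eu,ev),er=cv2.minEnclosingCircle(c.astype(np.float32)); cen.append((g,(eu,ev),(tu,tv)))
    print('centroid',g,'circ',eu,ev,er,'area',M['m00'])
for i,n in enumerate(('centroid','enclosing','tri')): print(n,tri(ray(im3,*cen[0][i]),ray(im4,*cen[1][i])))
res=[]
for im in(w1,w2):
    for q in((.458,-.018,.07),):
        c=blob(im,q,14); e=cv2.fitEllipse(c.astype(np.float32)); print('reset',e); res.append(e[0])
print(tri(ray(w1,*res[0]),ray(w2,*res[1])), onz(w2,*res[1],.07),onz(w1,*res[0],.07))
x=np.hstack([out[0][0:200,210:430],out[1][0:200,210:430]]); cv2.imwrite('pics/c3.png',cv2.resize(x,(800,364),interpolation=cv2.INTER_CUBIC))
E
```

```text
centroid (322.1487046632124, 92.42371905584339) circ 322.3304443359375 91.0519790649414 43.3045768737793 area 2895.0
centroid (274.0013356484573, 128.72076042918837) circ 266.9705505371094 131.86302185058594 54.21455001831055 area 3743.5
centroid (array([ 0.49641784, -0.33308299,  0.10535404]), np.float64(0.00045309429509320483))
enclosing (array([ 0.49578855, -0.33415544,  0.14512086]), np.float64(0.0009279322142022396))
tri (array([ 0.49540381, -0.33259004,  0.13882479]), np.float64(0.0037220907430194666))
reset ((322.9373779296875, 182.21971130371094), (17.986692428588867, 20.08724594116211), 6.68515682220459)
reset ((268.9747314453125, 93.97808837890625), (20.63831901550293, 22.611793518066406), 139.08897399902344)
(array([ 0.45736146, -0.01654002,  0.06565112]), np.float64(5.4429018219461825e-05)) [ 0.45791829 -0.01700343  0.07      ] [ 0.45739393 -0.01566597  0.07      ]
```

View pics/c3.png

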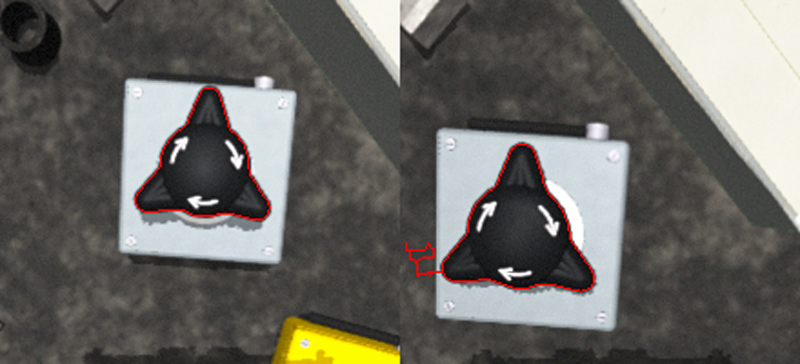

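The outlines fit, except in the second view, where a bit of bench left of the case crept in. The lobe ends are clear in both views, so I'll triangulate those.

```bash
python3 - <<'E'
from m import *
a,b=load('w3'),load('w4'); f=lambda u,v:(210+u/1.818,v/1.82)
A=[(209,87),(137,203),(268,215)];B=[(122,145),(43,272),(192,287)]
T=[]
for p,q in zip(A,B):
    t,e=tri(ray(a,*f(*p)),ray(b,*f(*q))); T.append(t); print(t,e)
T=np.array(T); c=T.mean(0); print('c',c); d=T-c; print(np.hypot(d[:,0],d[:,1]),np.degrees(np.arctan2(d[:,1],d[:,0])))
for im,Q in((a,A),(b,B)):
    S=np.array([onz(im,*f(*p),.0985) for p in Q]); c=S.mean(0); d=S-c; print(c,np.hypot(d[:,0],d[:,1]),np.degrees(np.arctan2(d[:,1],d[:,0])))
# white box top near corner
print('boxcorner',tri(ray(a,210+348/1.818,0),ray(b,210+225/1.818,0)))
from bench import ctrl; s=ctrl.get_state(); print(s['position'],s['time'])
E
```

```text
[ 0.52777726 -0.30179377  0.10058124] 0.0006415948102718637
[ 0.45392556 -0.32190877  0.10323608] 0.0004978432187438984
[ 0.5078248  -0.37825325  0.10340966] 0.0005672415188455198
c [ 0.49650921 -0.33398526  0.10240899]
[0.04487742 0.04426295 0.04569133] [ 45.83368663 164.16694496 -75.66132776]
[ 0.49659747 -0.33375074  0.0985    ] [0.04530426 0.04469507 0.04603111] [ 45.95793555 164.44001356 -75.45264127]
[ 0.49588933 -0.33394977  0.0985    ] [0.04521448 0.04507156 0.04639651] [ 45.36980262 163.52432265 -75.70434451]
boxcorner (array([ 0.57216022, -0.32349411,  0.24036355]), np.float64(0.019394379030245185))
[ 0.49242413 -0.40855252  0.28008399] 3.75
```

The axis is at (0.4963,-0.334), with lobes at 45°, 165° and -75°. Radius 45–46 mm and lobe height ~0.10 agree with the text. Now I'll go above the crown.

```bash
python3 - <<'E'
from h import *
C=(.4963,-.334)
chain([((*C,.16),45),((*C,.138),45)])
E
```

```text
slide [58.9, -45.8, 120.1] rot [-0.001, -0.0, 0.072]
slide [0.0, -0.0, 22.0] rot [0.0, 0.0, 0.0]
```

send_rows([
  {"claw":-1,"slide":[20,-15,40],"delta_rot":[0,0,0.024]},
  {"claw":-1,"slide":[40,-31,80],"delta_rot":[0,0,0.048]},
  {"claw":-1,"slide":[59,-46,120],"delta_rot":[0,0,0.072]},
  {"claw":-1,"slide":[59,-46,120],"delta_rot":[0,0,0.072]},
  {"claw":-1,"slide":[59,-46,120],"delta_rot":[0,0,0.072]},
])

```text
time: 4.25
position: [0.4959, -0.3349, 0.1611]
tool_rot: [2.903, 1.201, 0.002]
ft_force: [0.4, -0.4, 1.6]
grip_width: 0.006
grip_force: 0.0
```

send_rows([
  {"claw":-1,"slide":[0,0,10],"delta_rot":[0,0,0]},
  {"claw":-1,"slide":[0,0,20],"delta_rot":[0,0,0]},
  {"claw":-1,"slide":[0,0,22],"delta_rot":[0,0,0]},
  {"claw":-1,"slide":[0,0,22],"delta_rot":[0,0,0]},
])

```text
time: 4.65
position: [0.4955, -0.3359, 0.1376]
tool_rot: [-2.905, -1.197, 0.001]
ft_force: [0.6, 0.4, 0.4]
grip_width: 0.003
grip_force: 0.0
```

```bash
python3 - <<'E'
from h import *
from bench import ctrl
s=ctrl.get_state();print(s['time'],s['position'],s['tool_rot'],s['ft_force'])
chain([((.4963,-.334,.133),45)])
E
```

```text
4.65 [ 0.49548264 -0.33588047  0.13763581] [-2.90450734e+00 -1.19693520e+00  8.29961831e-04] [0.56725665 0.43522477 0.44266701]
slide [1.9, -0.8, 4.6] rot [-0.0, 0.0, -0.004]
```

Tip at ~0.116, just above the crown. Pressing slowly.

send_rows([
  {"claw":-1,"slide":[1.5,-0.7,4],"delta_rot":[0,0,0]},
  {"claw":-1,"slide":[1.5,-0.7,7],"delta_rot":[0,0,0]},
  {"claw":-1,"slide":[1.5,-0.7,10],"delta_rot":[0,0,0]},
  {"claw":-1,"slide":[1.5,-0.7,12],"delta_rot":[0,0,0]},
  {"claw":-1,"slide":[1.5,-0.7,13],"delta_rot":[0,0,0]},
])

```text
time: 5.15
position: [0.4968, -0.3345, 0.1257]
tool_rot: [2.903, 1.198, 0.001]
ft_force: [-0.7, -1.1, 4.7]
grip_width: 0.005
grip_force: 2.7
```

send_rows([
  {"claw":-1,"slide":[0,0,1],"delta_rot":[0,0,0]},
  {"claw":-1,"slide":[0,0,2],"delta_rot":[0,0,0]},
  {"claw":-1,"slide":[0,0,2],"delta_rot":[0,0,0]},
])

```text
time: 5.45
position: [0.4968, -0.3345, 0.1237]
tool_rot: [2.903, 1.198, 0.001]
ft_force: [-1.2, -0.9, 5.8]
grip_width: 0.002
grip_force: 2.9
```

send_rows([
  {"claw":-1,"slide":[0,0,1],"delta_rot":[0,0,0]},
  {"claw":-1,"slide":[0,0,2],"delta_rot":[0,0,0]},
  {"claw":-1,"slide":[0,0,2],"delta_rot":[0,0,0]},
])

```text
time: 5.75
position: [0.4969, -0.3347, 0.123]
tool_rot: [2.903, 1.198, 0.002]
ft_force: [-3.3, 1.7, 14.1]
grip_width: 0.005
grip_force: 6.6
```

send_rows([
  {"claw":-1,"slide":[0,0,1],"delta_rot":[0,0,0]},
  {"claw":-1,"slide":[0,0,2],"delta_rot":[0,0,0]},
  {"claw":-1,"slide":[0,0,2],"delta_rot":[0,0,0]},
])

```text
time: 6.05
position: [0.497, -0.3348, 0.1228]
tool_rot: [2.904, 1.198, 0.004]
ft_force: [-6.4, 4.0, 22.9]
grip_width: 0.007
grip_force: 11.9
```

Hard stop: 23 N and no further travel. I'll back off and check the latch in the scene camera.

send_rows([
  {"claw":-1,"slide":[0,0,-10],"delta_rot":[0,0,0]},
  {"claw":-1,"slide":[0,0,-30],"delta_rot":[0,0,0]},
  {"claw":-1,"slide":[0,0,-50],"delta_rot":[0,0,0]},
  {"claw":-1,"slide":[0,0,-50],"delta_rot":[0,0,0]},
])

```text
time: 6.45
position: [0.4978, -0.3345, 0.1712]
tool_rot: [2.901, 1.198, 0.005]
ft_force: [-0.2, 0.2, 0.5]
grip_width: 0.004
grip_force: 0.0
```

```bash
python3 - <<'E'
from h import *
from bench import ctrl
im=snap('scene','s2'); o=load('scene0')
for k in(o,im):
    g=k['color'][205:260,390:455].max(2); m=(g<55); 
    r=np.where(m.sum(1)>2)[0]+205; print('rows',r.min(),r.max(), [ (np.where(m[:,c-390])[0]+205).tolist()[-1:] for c in (412,418,424,430,436,440)])
x=np.hstack([k['color'][180:280,380:460] for k in(o,im)]); cv2.imwrite('pics/c4.png',cv2.resize(x,(800,500),interpolation=cv2.INTER_CUBIC))
s=ctrl.get_state();print(s['time'],s['position'])
# plan: finger at angle phi about axis, radius r, tool x outward-opposed (yaw=phi-180)
C=np.array((.4963,-.334)); P=[]
for phi,r,z in((225,.041,.168),(225,.041,.115),(225,.041,.098),(205,.041,.098),(190,.041,.098),(175,.041,.098),(160,.041,.098),(145,.041,.098)):
    f=np.radians(phi); P.append(((*(C+r*np.array([np.cos(f),np.sin(f)])),z),phi-180))
chain(P)
E
```

```text
rows 212 229 [[228], [228], [229], [228], [229], [229]]
rows 205 232 [[231], [231], [232], [231], [232], [231]]
6.5 [ 0.49714826 -0.33385155  0.16960203]
slide [-41.7, -0.4, 1.6] rot [0.002, -0.001, -0.002]
slide [0.0, -0.0, 53.0] rot [0.0, 0.0, 0.0]
slide [0.0, -0.0, 17.0] rot [0.0, 0.0, 0.0]
slide [2.5, -14.0, -0.0] rot [0.0, -0.0, 0.349]
slide [1.4, -10.6, -0.0] rot [0.0, 0.0, 0.262]
slide [1.4, -10.6, -0.0] rot [0.0, -0.0, 0.262]
slide [1.4, -10.6, 0.0] rot [-0.0, 0.0, 0.262]
slide [1.4, -10.6, -0.0] rot [0.0, -0.0, 0.262]
```

View pics/c4.png

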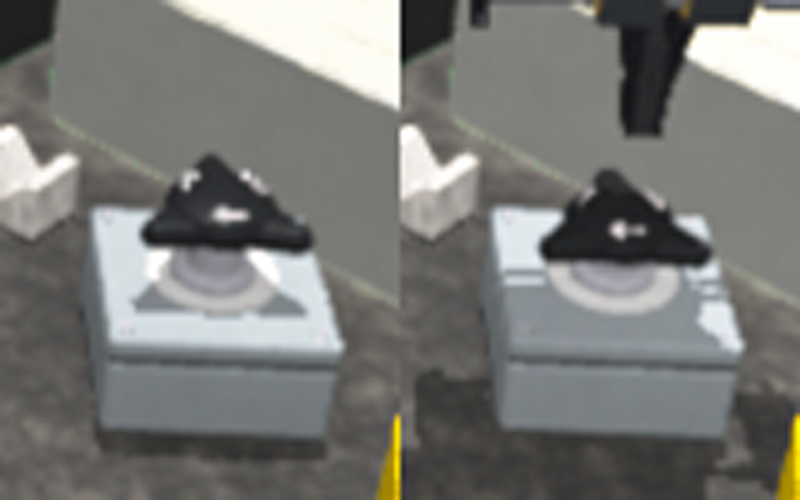

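Right half: the button is ~3 px lower and stays down, and the case has not moved. Now the closed fingertip goes into the gap at 225°, which pushes the 165° lobe clockwise.

send_rows([
  {"claw":-1,"slide":[-20,0,1],"delta_rot":[0,0,0]},
  {"claw":-1,"slide":[-41.7,-0.4,1.6],"delta_rot":[0,0,0]},
  {"claw":-1,"slide":[-41.7,-0.4,1.6],"delta_rot":[0,0,0]},
  {"claw":-1,"slide":[-41.7,-0.4,25],"delta_rot":[0,0,0]},
  {"claw":-1,"slide":[-41.7,-0.4,45],"delta_rot":[0,0,0]},
])

```text
time: 7.0
position: [0.4671, -0.3618, 0.1224]
tool_rot: [-2.903, -1.199, -0.001]
ft_force: [-0.6, 0.4, -0.4]
grip_width: 0.007
grip_force: 0.0
```

send_rows([
  {"claw":-1,"slide":[0,0,12],"delta_rot":[0,0,0]},
  {"claw":-1,"slide":[0,0,20],"delta_rot":[0,0,0]},
  {"claw":-1,"slide":[0,0,26],"delta_rot":[0,0,0]},
  {"claw":-1,"slide":[0,0,26],"delta_rot":[0,0,0]},
])

```text
time: 7.4
position: [0.4665, -0.3626, 0.0973]
tool_rot: [-2.903, -1.198, 0.001]
ft_force: [-0.1, -0.4, 0.2]
grip_width: 0.009
grip_force: 0.0
```

```bash
python3 - <<'E'
from h import *
from bench import ctrl
s=ctrl.get_state();print(s['time'],s['position'],s['tool_rot'],s['ft_force'])
C=np.array((.4963,-.334)); cur=None
for phis in((219,213,207,201,195),(189,183,177,171,165),(159,153,149,145,145)):
    for phi in phis:
        f=np.radians(phi); p=(*(C+.041*np.array([np.cos(f),np.sin(f)])),.098)
        if cur is None: cur=(s['position'],s['tool_rot'])
        a,b,rv=rel(*cur,p,phi-180); print(phi,a.tolist(),b.tolist())
    cur=(np.array(p),rv)
E
```

```text
7.4 [ 0.46650759 -0.36257118  0.0973448 ] [-2.90330916e+00 -1.19844246e+00  8.59206943e-04] [-0.08131737 -0.38429415  0.18295089]
219 [0.5, -3.4, -0.7] [-0.001, 0.0, 0.102]
213 [1.1, -7.7, -0.6] [-0.001, 0.0, 0.207]
207 [2.2, -11.8, -0.6] [-0.001, 0.0, 0.312]
201 [3.8, -15.8, -0.6] [-0.001, 0.0, 0.416]
195 [5.7, -19.7, -0.6] [-0.001, 0.0, 0.521]
189 [0.2, -4.3, -0.0] [0.0, -0.0, 0.105]
183 [0.9, -8.5, -0.0] [0.0, -0.0, 0.209]
177 [2.0, -12.7, -0.0] [0.0, -0.0, 0.314]
171 [3.5, -16.7, -0.0] [0.0, -0.0, 0.419]
165 [5.5, -20.5, -0.0] [0.0, -0.0, 0.524]
159 [0.2, -4.3, -0.0] [0.0, -0.0, 0.105]
153 [0.9, -8.5, -0.0] [0.0, -0.0, 0.209]
149 [1.6, -11.3, -0.0] [0.0, -0.0, 0.279]
145 [2.5, -14.0, -0.0] [0.0, -0.0, 0.349]
145 [2.5, -14.0, -0.0] [0.0, -0.0, 0.349]
```

send_rows([
  {"claw":-1,"slide":[0.5,-3.4,-0.6],"delta_rot":[0,0,0.1]},
  {"claw":-1,"slide":[1.1,-7.7,-0.6],"delta_rot":[0,0,0.21]},
  {"claw":-1,"slide":[2.2,-11.8,-0.6],"delta_rot":[0,0,0.31]},
  {"claw":-1,"slide":[3.8,-15.8,-0.6],"delta_rot":[0,0,0.42]},
  {"claw":-1,"slide":[5.7,-19.7,-0.6],"delta_rot":[0,0,0.52]},
])

```text
time: 7.9
position: [0.4572, -0.346, 0.0996]
tool_rot: [3.113, 0.404, 0.003]
ft_force: [0.3, -1.9, -0.3]
grip_width: 0.006
grip_force: 0.9
```

send_rows([
  {"claw":-1,"slide":[0.2,-4.3,0],"delta_rot":[0,0,0.1]},
  {"claw":-1,"slide":[0.9,-8.5,0],"delta_rot":[0,0,0.21]},
  {"claw":-1,"slide":[2,-12.7,0],"delta_rot":[0,0,0.31]},
  {"claw":-1,"slide":[2.6,-14,0],"delta_rot":[0,0,0.35]},
])

```text
time: 8.3
position: [0.4556, -0.3315, 0.0995]
tool_rot: [3.137, -0.142, 0.001]
ft_force: [-2.2, -1.2, 0.8]
grip_width: 0.006
grip_force: 1.0
```

```bash
python3 - <<'E'
from h import *
from bench import ctrl
s=ctrl.get_state();d=s['position'][:2]-np.array((.4963,-.334));print(s['position'],np.degrees(np.arctan2(d[1],d[0])),np.hypot(*d),s['ft_force'],s['torque'])
E
```

```text
[ 0.45555326 -0.33153975  0.09946884] 176.54472657754496 0.040820941793420135 [-2.16643103 -1.22753483  0.75709813] [-0.24888822  0.52340363 -0.02249331]
```

Light lobe contact, as expected. On to ~155°.

send_rows([
  {"claw":-1,"slide":[0.2,-4.3,0],"delta_rot":[0,0,0.1]},
  {"claw":-1,"slide":[0.9,-8.5,0],"delta_rot":[0,0,0.21]},
  {"claw":-1,"slide":[2,-12.7,0],"delta_rot":[0,0,0.31]},
  {"claw":-1,"slide":[2.8,-15,0],"delta_rot":[0,0,0.37]},
  {"claw":-1,"slide":[2.8,-15,0],"delta_rot":[0,0,0.37]},
])

```text
time: 8.8
position: [0.4596, -0.3164, 0.0994]
tool_rot: [3.059, -0.712, 0.0]
ft_force: [-2.9, 0.1, 3.1]
grip_width: 0.006
grip_force: 1.7
```

```bash
python3 - <<'E'
from h import *
from bench import ctrl
im=snap('scene','s3'); a,b=load('scene0'),load('s2')
x=np.hstack([k['color'][180:280,380:460] for k in(b,im)]); cv2.imwrite('pics/c5.png',cv2.resize(x,(800,500),interpolation=cv2.INTER_CUBIC))
s=ctrl.get_state();d=s['position'][:2]-np.array((.4963,-.334));print(s['position'],np.degrees(np.arctan2(d[1],d[0])),np.hypot(*d),s['ft_force'],s['joint_positions'][6])
# retreat to 215 and up
cur=(s['position'],s['tool_rot'])
for phis in((162,170,178,186,194),(200,206,212,218)):
    for phi in phis:
        f=np.radians(phi); p=(*(np.array((.4963,-.334))+.0415*np.array([np.cos(f),np.sin(f)])),.0995)
        A,B,rv=rel(*cur,p,phi-180); print(phi,A.tolist(),B.tolist())
    cur=(np.array(p),rv)
E
```

```text
[ 0.45952115 -0.31651766  0.099247  ] 154.576538115791 0.040722425757059554 [-2.7594579  -0.39944301  3.19066493] -1.0948748816403777
162 [-0.4, 5.4, -0.3] [0.0, -0.0, -0.142]
170 [0.9, 11.0, -0.2] [0.0, -0.0, -0.281]
178 [2.8, 16.5, -0.2] [0.0, -0.0, -0.421]
186 [5.6, 21.6, -0.2] [0.0, -0.0, -0.561]
194 [9.0, 26.2, -0.2] [0.0, -0.0, -0.7]
200 [0.2, 4.3, -0.0] [-0.0, -0.0, -0.105]
206 [0.9, 8.6, -0.0] [-0.0, -0.0, -0.209]
212 [2.0, 12.8, -0.0] [-0.0, -0.0, -0.314]
218 [3.6, 16.9, -0.0] [-0.0, -0.0, -0.419]
```

View pics/c5.png

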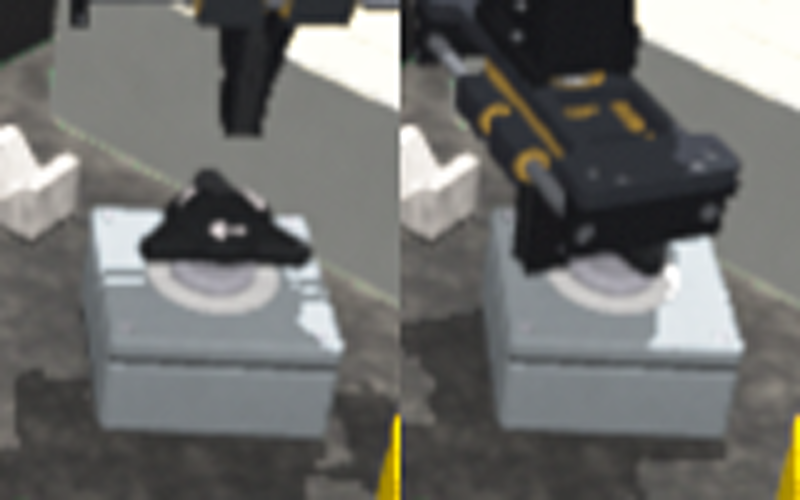

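The gripper hides the button, but the upward force of ~3 N on the finger suggests it has sprung. I'll back off the way I came, lift and look.

send_rows([
  {"claw":-1,"slide":[-0.4,5.4,0],"delta_rot":[0,0,-0.14]},
  {"claw":-1,"slide":[0.9,11,0],"delta_rot":[0,0,-0.28]},
  {"claw":-1,"slide":[2.8,16.5,0],"delta_rot":[0,0,-0.42]},
  {"claw":-1,"slide":[5.6,21.6,0],"delta_rot":[0,0,-0.56]},
  {"claw":-1,"slide":[9,26.2,0],"delta_rot":[0,0,-0.7]},
])

```text
time: 9.35
position: [0.4564, -0.3441, 0.0989]
tool_rot: [3.117, 0.391, 0.002]
ft_force: [-1.3, -0.7, -0.4]
grip_width: 0.003
grip_force: 0.4
```

send_rows([
  {"claw":-1,"slide":[0.2,4.3,0],"delta_rot":[0,0,-0.1]},
  {"claw":-1,"slide":[0.9,8.6,0],"delta_rot":[0,0,-0.21]},
  {"claw":-1,"slide":[2,12.8,0],"delta_rot":[0,0,-0.31]},
  {"claw":-1,"slide":[3.6,16.9,0],"delta_rot":[0,0,-0.42]},
  {"claw":-1,"slide":[3.6,16.9,0],"delta_rot":[0,0,-0.42]},
])

```text
time: 9.85
position: [0.4646, -0.3596, 0.099]
tool_rot: [2.969, 1.024, 0.003]
ft_force: [-0.3, -0.7, -0.4]
grip_width: 0.007
grip_force: 0.0
```

send_rows([
  {"claw":-1,"slide":[0,0,-20],"delta_rot":[0,0,0]},
  {"claw":-1,"slide":[0,0,-60],"delta_rot":[0,0,0]},
  {"claw":-1,"slide":[0,0,-110],"delta_rot":[0,0,0]},
  {"claw":-1,"slide":[0,0,-150],"delta_rot":[0,0,0]},
  {"claw":-1,"slide":[0,0,-150],"delta_rot":[0,0,0]},
])

```text
time: 10.35
position: [0.4662, -0.3613, 0.2548]
tool_rot: [2.964, 1.017, 0.013]
ft_force: [0.8, -0.1, 0.7]
grip_width: 0.005
grip_force: 0.0
```

```bash
python3 - <<'E'
from h import *
from bench import ctrl
im=snap('scene','s4'); a,b=load('scene0'),load('s2')
for k in(a,b,im):
    m=k['color'][205:260,390:455].max(2)<55; print([ (np.where(m[:,c-390])[0]+205).tolist()[-1:] for c in (412,418,424,430,436,440)])
x=np.hstack([k['color'][180:280,380:460] for k in(a,im)]); cv2.imwrite('pics/c6.png',cv2.resize(x,(800,500),interpolation=cv2.INTER_CUBIC))
s=ctrl.get_state();print(s['position'],s['tool_rot'],s['time'],s['ft_force'])
chain([((.50,-.22,.25),62),((.457,-.017,.15),88),((.457,-.017,.10),88)])
E
```

```text
[[228], [228], [229], [228], [229], [229]]
[[231], [231], [232], [231], [232], [231]]
[[228], [228], [229], [228], [229], [229]]
[ 0.46518366 -0.36008677  0.2516837 ] [2.96751707 1.01871139 0.0082687 ] 10.4 [ 0.07823421  1.00201426 -0.72030823]
slide [113.5, -89.2, 1.6] rot [0.006, -0.002, -0.421]
slide [159.1, -133.3, 100.0] rot [0.0, 0.0, -0.454]
slide [0.0, -0.0, 50.0] rot [0.0, 0.0, -0.0]
```

View pics/c6.png

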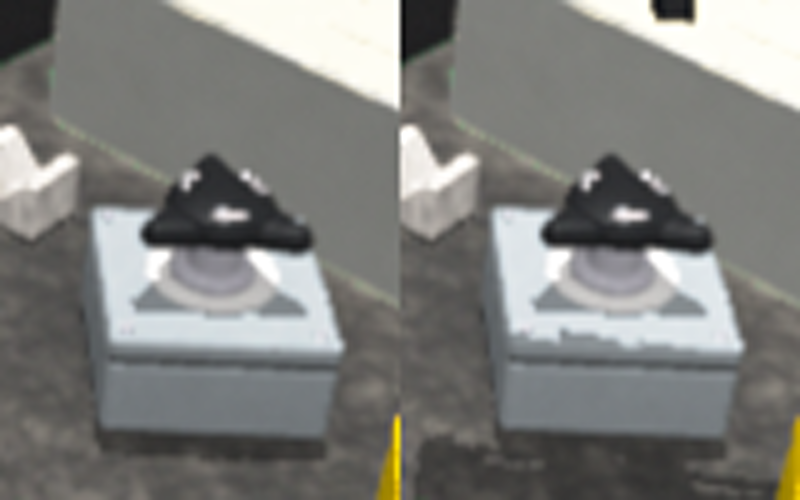

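The button is back up, with rows identical to the start, and unturned; the case has not moved. Now for the reset button.

send_rows([
  {"claw":-1,"slide":[28,-22,0],"delta_rot":[0,0,-0.1]},
  {"claw":-1,"slide":[56,-44,0],"delta_rot":[0,0,-0.2]},
  {"claw":-1,"slide":[84,-66,1],"delta_rot":[0,0,-0.3]},
  {"claw":-1,"slide":[113,-89,2],"delta_rot":[0.006,-0.002,-0.42]},
  {"claw":-1,"slide":[113,-89,2],"delta_rot":[0.006,-0.002,-0.42]},
])

```text
time: 10.9
position: [0.4997, -0.212, 0.2446]
tool_rot: [-2.675, -1.628, 0.005]
ft_force: [0.4, 0.7, -0.7]
grip_width: 0.006
grip_force: 0.0
```

send_rows([
  {"claw":-1,"slide":[32,-27,10],"delta_rot":[0,0,-0.1]},
  {"claw":-1,"slide":[64,-54,25],"delta_rot":[0,0,-0.2]},
  {"claw":-1,"slide":[96,-80,45],"delta_rot":[0,0,-0.3]},
  {"claw":-1,"slide":[128,-107,70],"delta_rot":[0,0,-0.4]},
  {"claw":-1,"slide":[159,-133,100],"delta_rot":[0,0,-0.45]},
])

```text
time: 11.4
position: [0.4539, -0.015, 0.1463]
tool_rot: [-2.258, -2.176, 0.002]
ft_force: [1.3, 0.1, -0.4]
grip_width: 0.006
grip_force: 0.0
```

send_rows([
  {"claw":-1,"slide":[0,0,0],"delta_rot":[0,0,0]},
  {"claw":-1,"slide":[0,0,0],"delta_rot":[0,0,0]},
])

```text
time: 11.6
position: [0.4534, -0.0163, 0.146]
tool_rot: [-2.258, -2.174, 0.008]
ft_force: [1.4, -0.8, -0.4]
grip_width: 0.005
grip_force: 0.0
```

```bash
python3 - <<'E'
from h import *
from bench import ctrl
s=ctrl.get_state();print(s['position'],s['tool_rot'],s['time'],s['ft_force'])
chain([((.4578,-.0168,.10),88)])
E
```

```text
[ 0.45339337 -0.01630445  0.14603561] [-2.25779732 -2.17435619  0.00799077] 11.6 [ 1.3961867  -0.78611596 -0.36397436]
slide [-0.4, 4.8, 46.0] rot [-0.009, -0.001, -0.003]
```

send_rows([
  {"claw":-1,"slide":[-0.2,2.5,15],"delta_rot":[-0.005,0,0]},
  {"claw":-1,"slide":[-0.4,4.8,35],"delta_rot":[-0.009,0,0]},
  {"claw":-1,"slide":[-0.4,4.8,46],"delta_rot":[-0.009,0,0]},
  {"claw":-1,"slide":[-0.4,4.8,49],"delta_rot":[-0.009,0,0]},
  {"claw":-1,"slide":[-0.4,4.8,50],"delta_rot":[-0.009,0,0]},
])

```text
time: 12.1
position: [0.4593, -0.0178, 0.0975]
tool_rot: [2.264, 2.176, 0.005]
ft_force: [-0.4, -0.3, -0.5]
grip_width: 0.006
grip_force: 0.0
```

send_rows([
  {"claw":-1,"slide":[0,0,2],"delta_rot":[0,0,0]},
  {"claw":-1,"slide":[0,0,4],"delta_rot":[0,0,0]},
  {"claw":-1,"slide":[0,0,6],"delta_rot":[0,0,0]},
  {"claw":-1,"slide":[0,0,8],"delta_rot":[0,0,0]},
  {"claw":-1,"slide":[0,0,8],"delta_rot":[0,0,0]},
])

```text
time: 12.6
position: [0.4598, -0.0171, 0.0898]
tool_rot: [2.262, 2.178, 0.007]
ft_force: [0.1, -1.3, 4.8]
grip_width: 0.005
grip_force: 2.1
```

send_rows([
  {"claw":-1,"slide":[0,0,1],"delta_rot":[0,0,0]},
  {"claw":-1,"slide":[0,0,2],"delta_rot":[0,0,0]},
  {"claw":-1,"slide":[0,0,2],"delta_rot":[0,0,0]},
])

```text
time: 12.9
position: [0.4598, -0.0171, 0.0883]
tool_rot: [2.262, 2.178, 0.007]
ft_force: [-1.1, -1.7, 9.8]
grip_width: 0.006
grip_force: 5.0
```

send_rows([
  {"claw":-1,"slide":[0,0,1],"delta_rot":[0,0,0]},
  {"claw":-1,"slide":[0,0,2],"delta_rot":[0,0,0]},
  {"claw":-1,"slide":[0,0,2],"delta_rot":[0,0,0]},
])

```text
time: 13.2
position: [0.46, -0.0171, 0.0881]
tool_rot: [2.263, 2.179, 0.007]
ft_force: [-6.9, -1.0, 26.1]
grip_width: 0.009
grip_force: 13.0
```

send_rows([
  {"claw":-1,"slide":[0,0,-5],"delta_rot":[0,0,0]},
  {"claw":-1,"slide":[0,0,-12],"delta_rot":[0,0,0]},
  {"claw":-1,"slide":[0,0,-40],"delta_rot":[0,0,0]},
  {"claw":-1,"slide":[0,0,-80],"delta_rot":[0,0,0]},
  {"claw":-1,"slide":[0,0,-120],"delta_rot":[0,0,0]},
])

```text
time: 13.7
position: [0.4574, -0.0171, 0.2057]
tool_rot: [-2.262, -2.178, -0.002]
ft_force: [0.3, -0.3, 0.1]
grip_width: 0.005
grip_force: 0.0
```

```bash
python3 - <<'E'
from h import *
im=snap('scene','s5'); a=load('scene0')
for n,r in(('stop',(205,260,390,455)),('reset',(180,196,318,336)),('box',(180,222,305,370))):
    d=cv2.absdiff(im['color'],a['color'])[r[0]:r[1],r[2]:r[3]].max(2); print(n,(d>40).sum(),d.size)
A=[k['color'][175:275,295:455] for k in(a,im)]
cv2.imwrite('pics/c7.png',cv2.resize(np.hstack(A),(800,250),interpolation=cv2.INTER_CUBIC))
E
```

```text
stop 0 3575
reset 41 288
box 205 2730
```

View pics/c7.png

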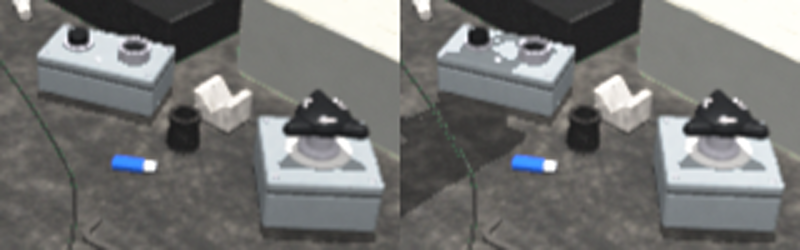

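The reset reached its hard stop (26 N at z 0.088, about 6 mm of travel) and is back out. Both boxes stand as before; the only differences are shadows.

```bash
python3 -c "
from bench import ctrl
print(ctrl.close_job())"
```

```text
the job is handed in; nothing more can be done
None
```

The stop button was pressed until it latched and turned clockwise until it sprang back up; then the reset was pressed fully in and let go, without touching start. The job was handed in at about 14 s; the hand-in returned no verdict.

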